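# Scoop beech balls into the tumbler and start it

## Task

Using the scoop, take at least three beech balls from the blue bin in one scoopful and tip them into the tumbler's black bowl, without touching balls with the fingers and leaving every ball either in the bowl or in the bin. Stand the empty scoop upright on the bench, then start the tumbler: press its yellow knob fully down, turn it clockwise to the stop and let it spring back up. Do not disturb the bottle, mallet or chisel.

Things in the scene. Friction and masses are not known exactly. Their poses are not given: they have to be found in the camera images.
- bin: Blue open bin, fixed, 124 wide (y, inside 114), 62 mm high, walls 5. Origin on the bench, z up. Floor from x -110 to 110, sloping 0.1 rad: its surface is at z 19 mm at x 0, 8 at x -110, 30 at x 110. At the low -x end (nearer the robot), where the balls gather, the end wall is a ramp leaning outward 0.61 rad from vertical, from x -110 at the floor to -148 at its top.
- scoop: Aluminium scoop with upright red grip, 0.2 kg, flat on the bench. Origin: centre of the pan's underside, z up; nose to -x. Pan 110 mm long (x -55 to 55), 100 wide, sheet 2.5; side walls 32 high from x -17 to 55, none ahead of that; back wall 40 high at x 55. Grip: block 30 (x) by 20 (y) centred at x 42, y 0, from z 63 to 120 mm; pinch it across y.
- scoop_grip (a point): Point in the middle of the scoop's red grip, 42 mm behind the scoop's origin (+x) and 95 mm above its underside; moves with the scoop.
- scoop_lip (a point): Middle of the scoop's front lip at its underside, 55 mm ahead of its origin (-x).
- scoop_pan (a point): Point 18 mm above the middle of the pan's underside; a ball whose centre is within 62 mm of it is in the scoop.
- tumbler: Bowl tumbler, fixed: green plinth 295 (x -199 to 96) by 200 (y) by 58 mm high, carrying a black open bowl over its origin and a yellow knob on its -x part. Origin on the bench under the bowl's centre, z up, x and y along the plinth's sides.
- bowl_rim (a point): Centre of the bowl's mouth, 122 mm above the bench. Bowl: rim radius 92 mm outside (88 inside), narrowing to about 77 inside at the floor, floor 59 mm below the rim.
- bowl_mid (a point): Point on the bowl's axis 20 mm above its inner floor, 83 mm above the bench; a ball whose centre is within 75 mm of it is in the bowl.
- knob_grip (a point): On the yellow knob's axis at grip height: 158 mm from the bowl's centre to the tumbler's -x, 94 mm above the bench when up. Knob: bar 44 mm long, 16 thick, its top 11 mm above this point, on a disc of radius 25 whose top is 14 mm below it. At the start the bar lies along the tumbler's x. This frame turns and sinks with the knob, x along the bar.
- knob_turn (a joint): Knob angle, rad: 0 = off (start), 1.05 = run (end stop), growing clockwise seen from above. A key blocks it at about 0.1 unless the knob is pressed down about 3 mm or more; pressed, it turns easily (0.05 N m). Let go between these it stays caught down; at the end stop it springs up. It stays where turned.
- knob_press (a joint): How far the knob is pressed down, m: 0 = up, 0.006 = fully down. Spring: about 3 N to start, 8 N fully down.
- oil: Bystander: amber oil bottle, 56 mm across, 130 mm tall, upright on the bench beyond the bin; origin under its centre.
- mallet: Bystander: dark round carver's mallet standing on its head, 72 mm across, 180 mm tall, beyond the bin; origin under its centre.
- chisel: Bystander: wood-handled chisel 240 mm long lying on the bench between robot and bin, 26 mm high; origin on the bench 120 mm from either end, long axis x.
- ball0: Turned beech ball 30 mm in diameter, 10 g, loose in the low end of the bin; origin at its centre.
- ball1: Turned beech ball 30 mm in diameter, 10 g, loose in the low end of the bin; origin at its centre.
- ball2: Turned beech ball 30 mm in diameter, 10 g, loose in the low end of the bin; origin at its centre.
- ball3: Turned beech ball 30 mm in diameter, 10 g, loose in the low end of the bin; origin at its centre.
- ball4: Turned beech ball 30 mm in diameter, 10 g, loose in the low end of the bin; origin at its centre.
- ball5: Turned beech ball 30 mm in diameter, 10 g, loose in the low end of the bin; origin at its centre.
Not all that is in view belongs to the job. What is shaped like the ball3 but green or purple is not meant.

How it is judged:
By the outcome, as a careful person would: the job done as asked, in the order asked, and still so for the second after the job is handed in, with the robot touching nothing.
It also fails if it takes over 72 s, if anything falls off the work surface, if the arm or the gripper's body presses on something with over 40 N, if the wrist force passes 120 N, or if a joint passes its speed limit or range.

## Robot

A 7-joint arm with a two-finger parallel gripper is mounted at the origin on the work surface. World frame = base frame: x ahead of the robot, y to its left, z up, the work surface at z = 0. Lengths are in m, angles in rad, forces in N, time in s.
With the tool pointing down it reaches from about 0.35 to 0.9 m from the base axis. Payload 7.2 kg.
Tool frame: the origin (TCP) lies at the very end of the fingers, on their centre line; the grasp point (between the pads) lies robot.grip_depth behind it (robot.grip_depth is the distance from the TCP to the grasp point, in m); z points along the fingers, y is the direction in which the jaws open and shut (so a half turn about z gives the same grasp; the last joint's range is limited). The gripper opens to 85 mm and grips with 20 to 120 N. Pads are 22 mm wide; open, the fingers measure 114 mm over their backs; the gripper's body (76 mm by 85 mm) begins 54 mm behind the grasp point. The pads swing forward as they close: fully open they stand 13 mm farther back than shut.
Start: joints at [-1.368, 0.411, -0.013, 1.596, 0.006, 1.134, -0.082], TCP at [0.167, 0.602, 0.231] pointing down, gripper open.
Joint ranges: [-2.95, 2.95], [-0.29, 1.99], [-1.47, 1.44], [0.14, 2.54], [-1.03, 4.17], [0.13, 1.85], [-2.86, 2.86]. Speed limits (rad/s): [2.39, 2.39, 3.01, 3.01, 3.14, 3.14, 3.14].

## Interface

Orientations are given as [roll, pitch, yaw] about the fixed x, y, z axes, in that order (R = Rz(yaw) Ry(pitch) Rx(roll)).
In Python, from workcell import status, optics, ticket, models, robot gives the robot as it stands.
- The arm moves only by the shell command python3 -m creep 'ROWS' [OPENING]. ROWS is JSON, a list that holds one entry, the list of rows, each a list of 6 numbers: the shift along the tool's x, y, z in m, then the turn, a rotation vector about the tool's x, y, z in rad. In form: [[[tx, ty, tz, wx, wy, wz], ...]]. A call has 1 to 12 rows; each row shifts and turns the commanded pose from where the row before left it, along the tool's axes as they then stand; what a row does not reach is not made up. A row lasts 1/10 s, in which the tool goes at most 50 mm and 8.59 degrees, less where a joint would pass 70% of its speed; a pose out of reach is approached as far as the arm can. A call with a gripper value outside its range is refused whole. OPENING is the gripper command: -1 is fully open, 1 is shut, values between are in proportion, set as the call begins (- or left out, the last holds). The fingers move at their own pace and stop on an object; the grip force is fixed at half the most. Time passes only in rows, so rows that do not move let the fingers close. It gives the time, the measured TCP pose, the force and the opening at its end, in the units of the state.
- status.read_state(): the state, without advancing time (a new reading comes with each control period).
- optics.get_image(name): name is "scene" or "top" or "wrist"; returns the picture (420x560x3 uint8, blue, green, red); there is no depth.
- optics.camera_info(name): a dict with "fx", "fy", "cx", "cy" (pixels), "xyz" and "orientation" of the camera in the world; the wrist camera has in their place "mount" (4x4, takes a point from camera to tool coordinates, whose origin is the TCP and whose axes are the flange's). Camera axes: x right, y down, z forward; pixel columns grow to the right and rows downward; lengths in m; the calibration is good to about 2 mm. The wrist camera is an equidistant fisheye: a pixel r from the principal point sees the ray r / f radians off the axis. A picture is of the moment at which its call begins: read the wrist's pose just before it. camera_info takes no time and is no camera call.
- ticket.sign_off(): hands the job in, once; it reports no verdict.
Trained networks look in the newest picture that a camera, given by its name, has taken for a name from the list of things; names that differ only in an ending like _2 or _b are one class to them, and where a whole thing is asked for, a point or a joint stands for the part that bears it (a point fixed in the world has none). Each returns a list of dicts, best first, with "conf" (0 to 1); they miss things now and then, are a little off and sometimes report something else, mostly with a low value. They report only what shows in the picture. A call takes as long as a camera call. They do not tell look-alikes from the thing itself.
- models.regions_of(camera, target): "region" (420x560 bool, what is visible of it).
- models.mark_of(camera, target): "point" ([x, y, z] in m, in world coordinates, good to about 4 mm: a listed point, or the origin of a listed thing).
The state is a dict: "t": time; "qpos": joint angles; "joint_velocities": joint speeds; "joint_efforts": joint torques, N m; "ee_pos": TCP position; "orientation": TCP orientation; "ft_force": force on the tool from outside, world axes, zero at the start; "moment": the same for the moment, N m; "finger_gap": finger opening in m.
Only numpy, scipy, OpenCV 4.12 (cv2) and the standard library are available. Lean on these libraries where they do the work, as an engineer would, in place of code of your own. Each camera call takes 0.05 s, during which the arm holds its last target. There are 200 camera calls.

## Working session

There is one attempt and no reset: what is moved stays moved. The work goes in short steps, Python scripts to look and compute and a shell command to move; the robot and the scene stay as the last step left them, time stands still between calls to the robot, and variables do not carry over. Pictures are saved under pics/ and viewed, about 8 in all and at most 12, crops included, and the job is handed in when it is done.

```bash
ls; mkdir -p pics
cat > h.py <<'E'
import numpy as np, cv2
from scipy.spatial.transform import Rotation as R
from workcell import status, optics, ticket, models, robot
def snap(n,f):
    im=optics.get_image(n); cv2.imwrite('pics/'+f,im); return im
def st():
    s=status.read_state(); print('t',round(s['t'],2),'p',np.round(s['ee_pos'],4),'o',np.round(s['orientation'],3),'F',np.round(s['ft_force'],1),'gap',round(s['finger_gap'],4)); print('q',np.round(s['qpos'],2)); return s
E
python3 - <<'E'
from h import *
s=st(); print(robot.grip_depth)
for c in('scene','top'):
    print(c,optics.camera_info(c))
    snap(c,c+'0.png')
    for n in ['bin','scoop','scoop_grip','scoop_lip','tumbler','bowl_rim','knob_grip','oil','mallet','chisel','ball0']:
        for d in models.mark_of(c,n)[:7 if n=='ball0' else 2]: print(n,np.round(d['point'],3),round(d['conf'],2))
a=cv2.imread('pics/scene0.png');b=cv2.imread('pics/top0.png')
E
```

```text
pics
t 0.0 p [0.1671 0.6017 0.2304] o [-3.14   0.     2.871] F [ 0.7 -1.2  0.8] gap 0.0851
q [-1.37  0.41 -0.01  1.6   0.01  1.13 -0.08]
0.0187
scene {'fx': 461.03083215795766, 'fy': 461.03083215795766, 'cx': 279.0392652378691, 'cy': 207.8107451756646, 'xyz': array([ 1.18435137, -0.58156275,  0.67372901]), 'orientation': array([-2.17736962,  0.01886844,  0.8154192 ])}
bin [ 0.589 -0.03  -0.004] 0.93
scoop [ 0.536 -0.294  0.001] 0.85
scoop_grip [ 0.574 -0.281  0.094] 0.59
scoop_grip [0.398 0.3   0.094] 0.26
scoop_lip [ 0.481 -0.314 -0.001] 0.82
tumbler [ 0.554  0.3   -0.001] 0.96
bowl_rim [0.559 0.303 0.127] 0.75
bowl_rim [ 0.383 -0.002  0.   ] 0.58
knob_grip [0.555 0.298 0.085] 0.69
knob_grip [0.393 0.301 0.093] 0.49
oil [ 0.747  0.216 -0.   ] 0.91
oil [0.398 0.301 0.095] 0.51
mallet [ 0.741 -0.167  0.   ] 0.96
mallet [ 0.534 -0.298  0.019] 0.49
chisel [ 0.382 -0.004 -0.   ] 0.74
ball0 [ 0.488 -0.145  0.015] 0.67
ball0 [ 0.525 -0.024  0.033] 0.64
ball0 [0.537 0.085 0.014] 0.59
ball0 [ 0.56  -0.144  0.012] 0.56
ball0 [ 0.536 -0.297  0.002] 0.52
ball0 [0.484 0.013 0.023] 0.47
ball0 [ 0
[... 231 characters left out ...]
656 , -1.54119465])}
bin [ 0.591 -0.028 -0.   ] 0.64
scoop [ 0.536 -0.293  0.   ] 0.75
scoop [ 0.386 -0.001 -0.001] 0.53
scoop_grip [ 0.575 -0.279  0.092] 0.75
scoop_grip [0.487 0.01  0.024] 0.48
scoop_lip [ 0.482 -0.311 -0.004] 0.96
tumbler [0.557 0.302 0.005] 0.58
tumbler [0.751 0.219 0.001] 0.47
knob_grip [0.395 0.299 0.092] 0.65
oil [ 0.75   0.219 -0.003] 0.69
mallet [ 0.745 -0.171 -0.001] 0.94
mallet [ 0.527 -0.031  0.026] 0.32
chisel [0.387 0.001 0.   ] 0.67
ball0 [0.531 0.086 0.016] 0.72
ball0 [ 0.505 -0.053  0.024] 0.69
ball0 [ 0.486 -0.069  0.023] 0.67
ball0 [0.486 0.013 0.024] 0.66
ball0 [ 0.529 -0.032  0.028] 0.63
ball0 [ 0.509 -0.006  0.024] 0.62
ball0 [ 0.557 -0.138  0.014] 0.59
```

View pics/top0.png

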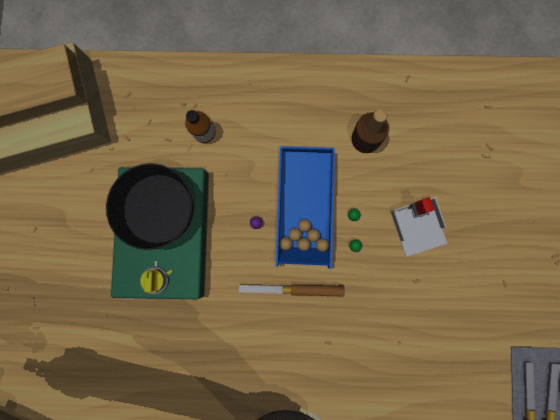

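View pics/scene0.png

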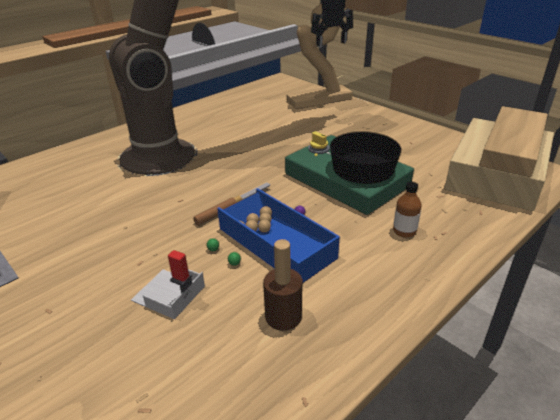

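Top view: the balls sit at the bin's low end (about 285–325, 225–245), the scoop is at (420, 225) with its nose toward the robot, and the bowl is at (150, 207) with the knob at (153, 280). The green and purple balls are outside the bin. The bin and tumbler yaw is about 0 and the scoop yaw about 0.33. First I turn the tool to line up with the scoop, then cross over to it.

```bash
python3 -m creep '[[[0,0,0,0,0,0.141],[0,0,0,0,0,0.141],[0,0,0,0,0,0.141],[0,0,0,0,0,0.141],[0,0,0,0,0,0.141],[0,0,0,0,0,0.141],[0,0,0,0,0,0.141],[0,0,0,0,0,0.141],[0,0,0,0,0,0.141]]]' -1
python3 -m creep '[[[0,0,0,0,0,0.141],[0,0,0,0,0,0.141],[0,0,0,0,0,0.141],[0,0,0,0,0,0.141],[0,0,0,0,0,0.141],[0,0,0,0,0,0.141],[0,0,0,0,0,0.141],[0,0,0,0,0,0.141],[0,0,0,0,0,0.141]]]' -1
python3 -m creep '[[[0.004,0.04,0,0,0,0],[0.004,0.04,0,0,0,0],[0.004,0.04,0,0,0,0],[0.004,0.04,0,0,0,0],[0.004,0.04,0,0,0,0],[0.004,0.04,0,0,0,0],[0.004,0.04,0,0,0,0],[0.004,0.04,0,0,0,0],[0.004,0.04,0,0,0,0],[0.004,0.04,0,0,0,0],[0.004,0.04,0,0,0,0],[0.004,0.04,0,0,0,0]]]'
python3 -m creep '[[[0.004,0.04,0,0,0,0],[0.004,0.04,0,0,0,0],[0.004,0.04,0,0,0,0],[0.004,0.04,0,0,0,0],[0.004,0.04,0,0,0,0],[0.004,0.04,0,0,0,0],[0.004,0.04,0,0,0,0],[0.004,0.04,0,0,0,0],[0.004,0.04,0,0,0,0],[0.004,0.04,0,0,0,0]]]'
python3 -c "
from h import *
s=st(); snap('wrist','w0.png')
for n in ['scoop_grip','scoop_lip','scoop']:
  for d in models.mark_of('wrist',n)[:2]: print(n,np.round(d['point'],4),round(d['conf'],2))
"
```

```text
t: 2.1
ee_pos: [0.1671, 0.6022, 0.2313]
orientation: [-3.142, -0.0, 1.596]
ft_force: [0.8, 0.1, 0.2]
finger_gap: 0.0856
t: 3.0
ee_pos: [0.1671, 0.6023, 0.2313]
orientation: [-3.141, 0.0, 0.327]
ft_force: [0.5, 1.2, 0.2]
finger_gap: 0.0852
t: 4.2
ee_pos: [0.3698, 0.1628, 0.2316]
orientation: [-3.14, -0.001, 0.333]
ft_force: [-0.2, 0.2, 1.0]
finger_gap: 0.0857
t: 5.2
ee_pos: [0.5386, -0.2021, 0.231]
orientation: [-3.141, -0.0, 0.334]
ft_force: [1.3, 0.4, 0.7]
finger_gap: 0.0856
t 5.2 p [ 0.5386 -0.2021  0.231 ] o [-3.141 -0.     0.334] F [1.3 0.4 0.7] gap 0.0856
q [-0.43  0.46  0.98  1.77 -0.42  1.14 -0.56]
scoop_grip [ 0.5715 -0.2786  0.0961] 0.93
scoop_lip [ 0.4805 -0.3115  0.0021] 0.88
scoop [ 0.5339 -0.2984  0.0014] 0.83
```

View pics/w0.png

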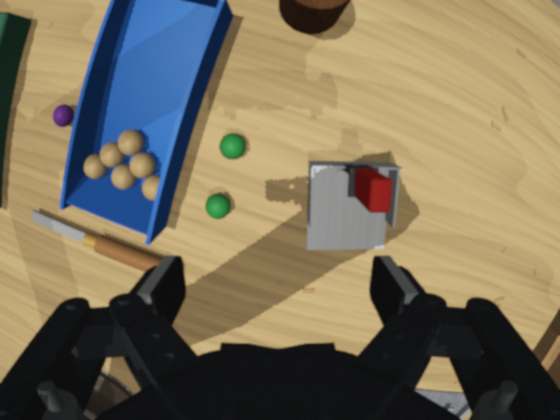

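The wrist view shows the scoop at (350, 205) with its red grip at (373, 190). Pinch axis and scoop line up, and wrist and top marks agree within 3 mm. Moving in to grasp.

```bash
python3 -m creep '[[[0.004,0.042,0,0,0,0],[0.0033,0.042,0,0,0,0],[0,0,0,0,0,0],[0,0,0.04,0,0,0],[0,0,0.04,0,0,0],[0,0,0.04,0,0,0],[0,0,0.035,0,0,0],[0,0,0,0,0,0],[0,0,0,0,0,0]]]' -1
python3 -m creep '[[[0,0,0,0,0,0],[0,0,0,0,0,0],[0,0,0,0,0,0],[0,0,0,0,0,0],[0,0,0,0,0,0],[0,0,0,0,0,0],[0,0,0,0,0,0],[0,0,0,0,0,0],[0,0,0,0,0,0],[0,0,0,0,0,0]]]' 1
python3 -c "
from h import *
s=st(); snap('wrist','w1.png')
for n in ['scoop_grip','scoop_lip','scoop']:
  for d in models.mark_of('wrist',n)[:1]: print(n,np.round(d['point'],4),round(d['conf'],2))
"
```

```text
t: 6.3
ee_pos: [0.5725, -0.2765, 0.077]
orientation: [-3.141, 0.0, 0.334]
ft_force: [-0.3, -0.3, 0.9]
finger_gap: 0.0852
t: 7.3
ee_pos: [0.5728, -0.2781, 0.0772]
orientation: [3.141, -0.001, 0.333]
ft_force: [-0.1, 1.0, 6.1]
finger_gap: 0.0194
t 7.3 p [ 0.5728 -0.2781  0.0772] o [ 3.141e+00 -1.000e-03  3.330e-01] F [-0.1  1.   6.1] gap 0.0194
q [-0.15  0.73  0.8   1.75 -0.63  0.94 -0.33]
scoop_grip [ 0.572  -0.2754  0.0944] 0.73
scoop [ 0.5319 -0.2998  0.0012] 0.86
```

Gripped (gap 19.4 mm). Next: lift, turn to yaw 0, go above the bin, and fit the bin outline.

```bash
python3 -m creep '[[[0,0,-0.03,0,0,0],[0,0,-0.04,0,0,0],[0,0,-0.04,0,0,0],[0,0,-0.03,0,0,0],[0,0,0,0,0,0.111],[0,0,0,0,0,0.111],[0,0,0,0,0,0.111],[0.016,-0.04,0,0,0,0],[0.016,-0.04,0,0,0,0],[0.016,-0.04,0,0,0,0],[0.016,-0.04,0,0,0,0],[0.016,-0.04,0,0,0,0]]]'
python3 -m creep '[[[0,-0.04,0,0,0,0],[0,-0.01,0,0,0,0],[0,0,0,0,0,0],[0,0,0,0,0,0]]]'
cat > bin.py <<'E'
from h import *
i=optics.camera_info('top'); im=cv2.imread('pics/top0.png')
hsv=cv2.cvtColor(im,cv2.COLOR_BGR2HSV)
m=cv2.inRange(hsv,(100,120,40),(130,255,255)); m[:, :240]=0;m[:,360:]=0
c=max(cv2.findContours(m,0,1)[0],key=cv2.contourArea)[:,0,:].astype(float)
Rm=R.from_euler('xyz',i['orientation']).as_matrix()
d=np.c_[(c[:,0]-i['cx'])/i['fx'],(c[:,1]-i['cy'])/i['fy'],np.ones(len(c))]@Rm.T
P=i['xyz']+d*((.062-i['xyz'][2])/d[:,2])[:,None]
print(cv2.minAreaRect(P[:,:2].astype(np.float32)*1000))
for x0 in np.arange(.45,.71,.03):
    s=P[abs(P[:,0]-x0)<.012]; print(round(x0,2),s[:,1].min().round(4),s[:,1].max().round(4))
print(P[:,0].min(),P[:,0].max())
E
python3 bin.py
python3 -c "
from h import *
s=st(); snap('wrist','w2.png');snap('scene','s2.png')
for n in ['bin','scoop','scoop_lip','scoop_grip']:
 for c in ['wrist','scene']:
  for d in models.mark_of(c,n)[:1]: print(n,c,np.round(d['point'],4),round(d['conf'],2))
"
```

```text
t: 8.7
ee_pos: [0.6523, -0.0759, 0.2158]
orientation: [-3.141, 0.001, -0.0]
ft_force: [1.1, 0.4, -2.5]
finger_gap: 0.0191
t: 9.1
ee_pos: [0.6518, -0.0292, 0.2162]
orientation: [3.141, 0.0, -0.001]
ft_force: [0.0, -0.7, -1.7]
finger_gap: 0.0195
((569.1152954101562, -30.462791442871094), (123.24915313720703, 268.4913330078125), 89.58885192871094)
0.45 -0.0902 0.0309
0.48 -0.0915 0.0316
0.51 -0.0913 0.0306
0.54 -0.0907 0.0313
0.57 -0.0921 0.0302
0.6 -0.0918 0.0307
0.63 -0.0913 0.0298
0.66 -0.0927 0.0303
0.69 -0.0924 0.0295
0.43445250090833565 0.7032451630843319
t 9.1 p [ 0.6518 -0.0292  0.2162] o [ 3.141e+00  0.000e+00 -1.000e-03] F [ 0.  -0.7 -1.7] gap 0.0195
q [-0.67  0.66  1.02  1.59 -0.58  1.23 -1.11]
bin scene [ 0.5913 -0.0309 -0.004 ] 0.62
scoop wrist [ 0.6108 -0.0333  0.1377] 0.83
scoop scene [ 0.6128 -0.0322  0.141 ] 0.68
scoop_lip scene [ 0.5545 -0.0307  0.1411] 0.86
scoop_grip wrist [ 0.652  -0.0246  0.2317] 0.75
scoop_grip scene [ 0.6525 -0.0296  0.2352] 0.93
```

View pics/w2.png

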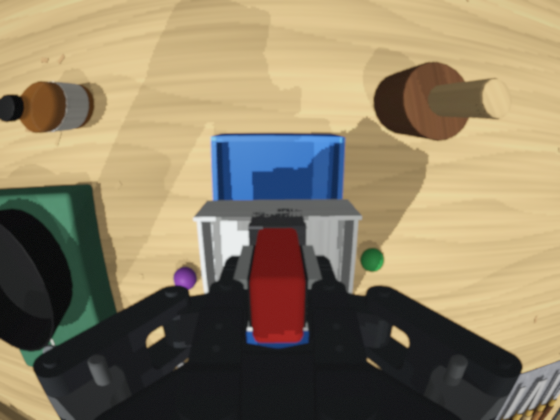

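The scoop is centred over the bin (pan edges at 200 and 358, bin walls at 212 and 344, lower down). The bin origin comes out at (0.588, -0.0305). I tilt the nose down 0.12 and lower it to just above the floor.

```bash
python3 -m creep '[[[0,0.001,0,0,0.12,0],[0,0,0,0,0,0],[-0.005,0,0.0266,0,0,0],[-0.005,0,0.0266,0,0,0],[-0.005,0,0.0266,0,0,0],[-0.005,0,0.0266,0,0,0],[0,0,0,0,0,0],[0,0,0,0,0,0]]]'
python3 -c "
from h import *
st()"
python3 -m creep '[[[0,0,0.002,0,0,0],[0,0,0.002,0,0,0],[0,0,0,0,0,0]]]'
python3 -c "
from h import *
s=st(); snap('top','t3.png');snap('scene','s3.png')
a=cv2.imread('pics/top0.png')
t=cv2.imread('pics/t3.png')[130:290,200:400];t=cv2.resize(t,None,fx=2,fy=2)
s=cv2.imread('pics/s3.png')[150:330,150:350];s=cv2.resize(s,None,fx=2,fy=2)
h=max(t.shape[0],s.shape[0]);cv2.imwrite('pics/c3.png',np.hstack([cv2.copyMakeBorder(q,0,h-q.shape[0],0,0,0) for q in(t,s)]))
for n in ['scoop','scoop_lip','scoop_grip']:
 for c in ['top','scene']:
  for d in models.mark_of(c,n)[:1]: print(n,c,np.round(d['point'],4),round(d['conf'],2))
"
```

```text
t: 10.4
ee_pos: [0.6457, -0.0288, 0.1088]
orientation: [3.142, -0.119, -0.0]
ft_force: [1.1, -0.2, -2.4]
finger_gap: 0.0193
t 10.4 p [ 0.6457 -0.0288  0.1088] o [ 3.142 -0.119 -0.   ] F [ 1.1 -0.2 -2.4] gap 0.0193
q [-0.66  0.68  0.93  1.81 -0.73  0.88 -0.98]
t: 10.7
ee_pos: [0.646, -0.0286, 0.105]
orientation: [-3.141, -0.121, 0.0]
ft_force: [-0.3, 1.1, -3.0]
finger_gap: 0.0189
t 10.7 p [ 0.646  -0.0286  0.105 ] o [-3.141 -0.121  0.   ] F [-0.3  1.1 -3. ] gap 0.0189
q [-0.65  0.69  0.92  1.82 -0.74  0.87 -0.97]
scoop scene [ 0.6174 -0.0294  0.0263] 0.94
scoop_lip top [ 0.5574 -0.0289  0.0097] 0.7
scoop_lip scene [ 0.5573 -0.0296  0.0171] 0.95
scoop_grip scene [ 0.6448 -0.0275  0.1216] 0.84
```

View pics/c3.png

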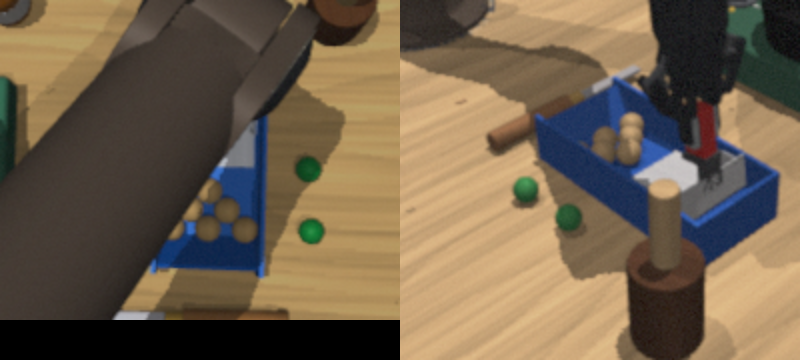

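The scoop is inside the bin with its lip about 30 mm short of the balls. Making floor contact now, then starting the slide.

```bash
for i in 1; do python3 -m creep '[[[0,0,0.001,0,0,0],[0,0,0,0,0,0]]]'; python3 -m creep '[[[0,0,0.001,0,0,0],[0,0,0,0,0,0]]]'; python3 -m creep '[[[0,0,0.001,0,0,0],[0,0,0,0,0,0]]]'; done
```

```text
t: 11.3
ee_pos: [0.646, -0.0288, 0.1037]
orientation: [-3.141, -0.121, -0.0]
ft_force: [-0.7, 0.8, 3.0]
finger_gap: 0.0192
t: 11.5
ee_pos: [0.6468, -0.0291, 0.1031]
orientation: [3.141, -0.122, -0.0]
ft_force: [0.9, -0.2, 4.4]
finger_gap: 0.0192
t: 11.7
ee_pos: [0.6473, -0.0292, 0.1025]
orientation: [3.141, -0.123, -0.0]
ft_force: [2.2, -0.6, 7.6]
finger_gap: 0.0192
```

```bash
python3 -m creep '[[[-0.006,0,-0.0001,0,0,0],[-0.006,0,-0.0001,0,0,0],[-0.006,0,-0.0001,0,0,0],[-0.006,0,-0.0001,0,0,0],[-0.006,0,-0.0001,0,0,0],[-0.006,0,-0.0001,0,0,0],[-0.006,0,-0.0001,0,0,0],[-0.006,0,-0.0001,0,0,0],[-0.006,0,-0.0001,0,0,0]]]'
python3 -c "
from h import *
s=st(); snap('scene','s4.png');snap('wrist','w4.png')
a=cv2.imread('pics/w4.png');cv2.imwrite('pics/c4.png',np.hstack([cv2.resize(cv2.imread('pics/s4.png')[160:300,180:360],(400,311)),cv2.resize(a,(400,311))]))
for n in ['ball0','scoop_lip']:
  for d in models.mark_of('scene',n)[:6]: print(n,np.round(d['point'],4),round(d['conf'],2))"
```

```text
t: 12.6
ee_pos: [0.5942, -0.0292, 0.0973]
orientation: [3.141, -0.124, -0.0]
ft_force: [2.9, -0.4, 9.2]
finger_gap: 0.0196
t 12.6 p [ 0.5942 -0.0292  0.0973] o [ 3.141 -0.124 -0.   ] F [ 2.9 -0.4  9.2] gap 0.0196
q [-0.7   0.62  0.94  1.95 -0.73  0.79 -0.94]
ball0 [ 0.5044 -0.0499  0.0298] 0.63
ball0 [ 0.4878 -0.0303  0.0272] 0.62
ball0 [0.5343 0.083  0.0152] 0.62
ball0 [ 0.4896 -0.1447  0.0148] 0.61
ball0 [ 0.5603 -0.1435  0.0136] 0.57
ball0 [ 0.5279 -0.0244  0.0335] 0.56
scoop_lip [ 0.5088 -0.0311  0.0099] 0.88
scoop_lip [ 3.803e-01 -2.400e-03 -2.000e-04] 0.15
```

View pics/c4.png

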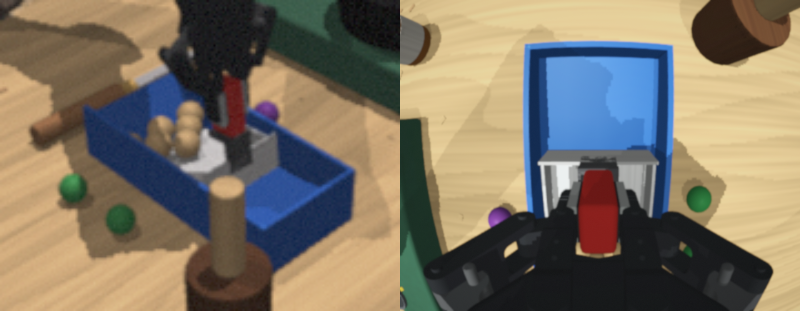

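Balls are riding onto the pan (left half, around 190, 130) and the lip is about 25 mm short of the ramp foot. Continuing.

```bash
python3 -m creep '[[[-0.006,0,-0.0001,0,0,0],[-0.006,0,-0.0001,0,0,0],[-0.006,0,-0.0001,0,0,0],[-0.006,0,-0.0001,0,0,0],[0,0,0,0,0,0]]]'
python3 -c "
from h import *
s=st()
snap('scene','s5.png');cv2.imwrite('pics/c5.png',cv2.resize(cv2.imread('pics/s5.png')[160:300,180:360],(720,560),interpolation=cv2.INTER_CUBIC))
for n in ['ball0','scoop_lip']:
  for d in models.mark_of('scene',n)[:8]: print(n,np.round(d['point'],4),round(d['conf'],2))"
```

```text
t: 13.3
ee_pos: [0.5695, -0.0292, 0.0945]
orientation: [-3.142, -0.123, -0.001]
ft_force: [1.2, -0.0, 8.4]
finger_gap: 0.0192
t 13.3 p [ 0.5695 -0.0292  0.0945] o [-3.142e+00 -1.230e-01 -1.000e-03] F [ 1.2 -0.   8.4] gap 0.0192
q [-0.73  0.59  0.95  2.01 -0.73  0.76 -0.93]
ball0 [ 0.5252 -0.0216  0.0349] 0.68
ball0 [ 0.5011 -0.0505  0.0317] 0.67
ball0 [ 0.5637 -0.1421  0.0153] 0.6
ball0 [0.535  0.0862 0.0161] 0.59
ball0 [ 0.4856 -0.145   0.015 ] 0.57
ball0 [ 0.4858 -0.0268  0.0291] 0.55
ball0 [0.4877 0.0127 0.0247] 0.44
ball0 [ 0.5069 -0.0052  0.0284] 0.41
scoop_lip [ 0.4777 -0.0281  0.0078] 0.81
scoop_lip [ 0.5655 -0.0291  0.1129] 0.63
```

View pics/c5.png

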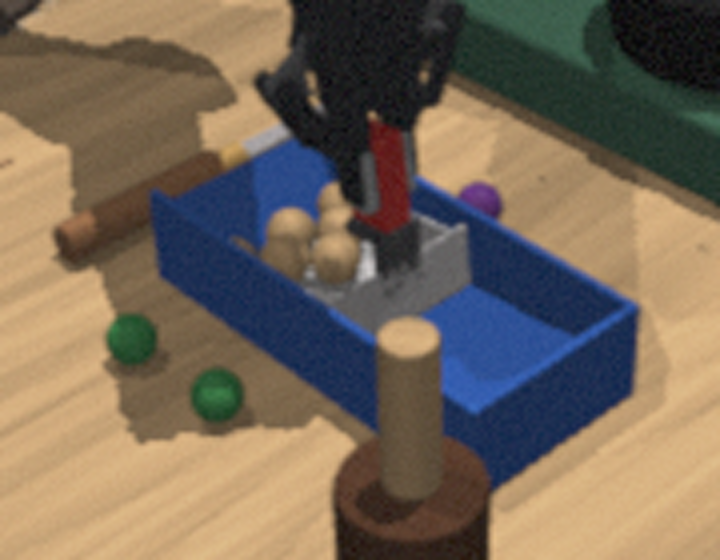

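Five balls are visible on the pan, with its lip at the ramp foot. Next I compute the curl-up: the lip follows the ramp while the back edge skims the floor.

```bash
cat > curl.py <<'E'
import numpy as np
def T(phi,lx,lz): # tcp from lip, mm
    c,s=np.cos(phi),np.sin(phi)
    return np.array([lx+97*c+77*s, lz-97*s+77*c])
ph=np.linspace(-.123,.477,11); p0=np.array([569.5-588,94.5+1])
prev=p0; pp=ph[0]
for k,phi in enumerate(ph[1:]):
    lz=8
    for _ in range(20):
        lx=-110-(lz-8)*38/54+2; lz=max(8,110*np.sin(phi)+19+.1*(lx+110*np.cos(phi)))+3
    t=T(phi,lx,lz); d=t-prev
    # tool axes at prev pitch: x=(cos,-sin phi) , z=(-sin,-cos)
    c,s=np.cos(pp),np.sin(pp)
    print(round(phi,2),'lip',np.round([lx,lz],1),'tcp',np.round(t,1),'row tx %.4f tz %.4f'%((d[0]*c-d[1]*s)/1e3,(-d[0]*s-d[1]*c)/1e3))
    prev=t;pp=phi
E
python3 curl.py
```

```text
-0.06 lip [-112.8   14.8] tcp [-20.8  97.7] row tx -0.0020 tz -0.0025
-0.0 lip [-117.1   21. ] tcp [-20.4  98.2] row tx 0.0005 tz -0.0005
0.06 lip [-121.4   27.1] tcp [-20.2  98.5] row tx 0.0001 tz -0.0002
0.12 lip [-125.7   33.2] tcp [-20.4  98.3] row tx -0.0002 tz 0.0001
0.18 lip [-130.    39.2] tcp [-20.9  97.9] row tx -0.0005 tz 0.0005
0.24 lip [-134.1   45.1] tcp [-21.7  97.2] row tx -0.0007 tz 0.0009
0.3 lip [-138.2   50.9] tcp [-22.9  96.1] row tx -0.0009 tz 0.0013
0.36 lip [-142.2   56.5] tcp [-24.4  94.8] row tx -0.0010 tz 0.0017
0.42 lip [-146.   62.] tcp [-26.1  93.1] row tx -0.0011 tz 0.0022
0.48 lip [-149.7   67.3] tcp [-28.2  91.2] row tx -0.0011 tz 0.0026
```

```bash
python3 -m creep '[[[-0.003,0,-0.0025,0,-0.06,0],[0,0,-0.0005,0,-0.06,0],[0,0,0,0,-0.06,0],[0,0,0,0,-0.06,0],[-0.0005,0,0.0005,0,-0.06,0],[-0.0007,0,0.0009,0,-0.06,0],[-0.0009,0,0.0013,0,-0.06,0],[-0.001,0,0.0015,0,-0.06,0],[-0.001,0,0.0018,0,-0.06,0],[0,0,0,0,0,0]]]'
python3 -c "
from h import *
s=st()
snap('scene','s6.png');cv2.imwrite('pics/c6.png',cv2.resize(cv2.imread('pics/s6.png')[140:280,180:360],(720,560),interpolation=cv2.INTER_CUBIC))
for n in ['ball0','scoop_lip']:
  for d in models.mark_of('scene',n)[:9]: print(n,np.round(d['point'],4),round(d['conf'],2))"
```

```text
t: 14.45
ee_pos: [0.5619, -0.0286, 0.0905]
orientation: [3.141, 0.419, 0.001]
ft_force: [6.3, 1.3, 5.8]
finger_gap: 0.0195
t 14.45 p [ 0.5619 -0.0286  0.0905] o [3.141e+00 4.190e-01 1.000e-03] F [6.3 1.3 5.8] gap 0.0195
q [-0.55  0.89  0.89  1.57 -0.55  1.43 -1.09]
ball0 [ 0.4889 -0.1476  0.0168] 0.72
ball0 [ 0.5577 -0.1395  0.0117] 0.65
ball0 [ 0.5308 -0.0631  0.0386] 0.63
ball0 [ 0.5078 -0.0303  0.0503] 0.57
ball0 [ 0.5275 -0.025   0.0401] 0.48
ball0 [ 0.5072 -0.0565  0.0508] 0.45
ball0 [0.5347 0.0861 0.0166] 0.43
scoop_lip [ 0.4421 -0.0272  0.058 ] 0.61
```

View pics/c6.png

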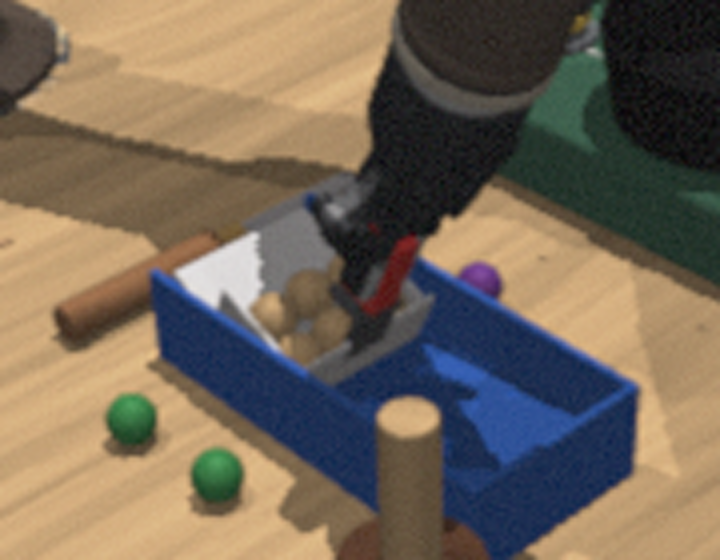

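At least five balls have settled at the back of the pan. Now lift clear, then yaw the nose toward the base direction at the bowl.

```bash
python3 -m creep '[[[0.0027,0,-0.0012,0,0,0],[-0.0061,0,-0.0137,0,0,0],[-0.0081,0,-0.0183,0,0,0],[-0.0102,0,-0.0228,0,0,0],[-0.0102,0,-0.0228,0,0,0],[-0.0102,0,-0.0228,0,0,0],[-0.0102,0,-0.0228,0,0,0],[-0.0102,0,-0.0228,0,0,0],[-0.0102,0,-0.0228,0,0,0],[-0.0102,0,-0.0228,0,0,0],[-0.0061,0,-0.0137,0,0,0],[0,0,0,0,0,0]]]'
python3 -m creep '[[[0,0,0,-0.0285,0,-0.064],[0,0,0,-0.0285,0,-0.064],[0,0,0,-0.0285,0,-0.064],[0,0,0,-0.0285,0,-0.064],[0,0,0,-0.0285,0,-0.064],[0,0,0,-0.0285,0,-0.064],[0,0,0,-0.0285,0,-0.064],[0,0,0,0,0,0]]]'
python3 -c "
from h import *
s=st()
snap('scene','s7.png');snap('top','t7.png')
cv2.imwrite('pics/c7.png',np.hstack([cv2.resize(cv2.imread('pics/s7.png')[20:300,180:460],(400,400)),cv2.resize(cv2.imread('pics/t7.png')[100:300,200:400],(400,400))]))
M=R.from_euler('xyz',s['orientation'])
d=M.inv().apply(np.array([.672,.365,.30])-s['ee_pos']); print('to bowl in tool axes',d.round(4))
"
```

```text
t: 15.8
ee_pos: [0.5628, -0.0295, 0.3187]
orientation: [-3.141, 0.416, -0.001]
ft_force: [0.5, -0.9, -2.9]
finger_gap: 0.0192
t: 16.6
ee_pos: [0.562, -0.0276, 0.315]
orientation: [-3.139, 0.421, 0.494]
ft_force: [0.5, 0.5, -2.8]
finger_gap: 0.0192
t 16.6 p [ 0.562  -0.0276  0.315 ] o [-3.139  0.421  0.494] F [ 0.5  0.5 -2.8] gap 0.0192
q [-0.67  0.62  0.92  1.39 -0.21  1.68 -0.83]
to bowl in tool axes [ 0.2644 -0.2938 -0.1012]
```

View pics/c7.png

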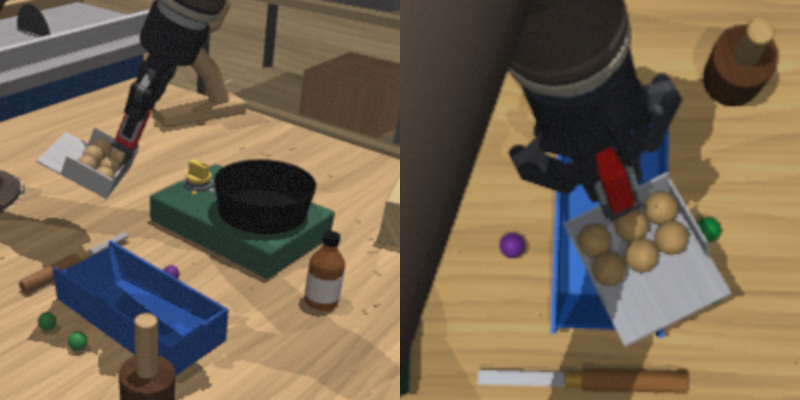

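All six balls are in the scoop (right half, around 590–670, 205–270) and the bin is empty. Carrying them over to the bowl.

```bash
python3 -m creep '[[[0.0096,-0.0107,-0.0037,0,0,0],[0.0168,-0.0187,-0.0064,0,0,0],[0.024,-0.0267,-0.0092,0,0,0],[0.024,-0.0267,-0.0092,0,0,0],[0.024,-0.0267,-0.0092,0,0,0],[0.024,-0.0267,-0.0092,0,0,0],[0.024,-0.0267,-0.0092,0,0,0],[0.024,-0.0267,-0.0092,0,0,0],[0.024,-0.0267,-0.0092,0,0,0],[0.024,-0.0267,-0.0092,0,0,0]]]'
python3 -m creep '[[[0.024,-0.0267,-0.0092,0,0,0],[0.0144,-0.016,-0.0055,0,0,0],[0.0072,-0.008,-0.0028,0,0,0],[0,0,0,0,0,0]]]'
cat > pour.py <<'E'
from h import *
s=st(); b=np.array([.5565,.302]); u=b/np.hypot(*b); rb=np.hypot(*b); n=np.array([-u[1],u[0]])
p=s['ee_pos']; r=p[:2]@u; print('r',r,'lateral',p[:2]@n,'rb',rb)
pp=-R.from_euler('xyz',s['orientation']).as_euler('ZYX')[1] if 0 else s['orientation'][1]
def T(phi,lx,lz):
    c,q=np.cos(phi),np.sin(phi); return np.array([lx+.097*c+.077*q, lz-.097*q+.077*c])
prev=np.array([r,p[2]])
for phi,dl,lz in [(.42,.015,.235),(.3,.015,.2),(.18,.015,.165),(.06,.015,.14),(-.08,.015,.13),(-.22,.015,.128),(-.36,.015,.128),(-.5,.015,.128),(-.64,.018,.126),(-.78,.02,.124),(-.92,.02,.122),(-1.06,.02,.12),(-1.18,.02,.12)]:
    t=T(phi,rb+dl,lz); d=t-prev; c,q=np.cos(pp),np.sin(pp)
    print(phi,'tcp',t.round(3),'row %.4f 0 %.4f wy %.3f'%(d[0]*c-d[1]*q,-d[0]*q-d[1]*c,phi-pp)); prev=t;pp=phi
E
python3 pour.py
```

```text
t: 17.7
ee_pos: [0.6358, 0.2724, 0.2849]
orientation: [-3.14, 0.404, 0.493]
ft_force: [0.6, 0.0, -2.3]
finger_gap: 0.0191
t: 18.1
ee_pos: [0.6416, 0.3322, 0.2685]
orientation: [3.137, 0.38, 0.493]
ft_force: [0.4, 0.1, -3.3]
finger_gap: 0.0198
t 18.1 p [0.6416 0.3322 0.2685] o [3.137 0.38  0.493] F [ 0.4  0.1 -3.3] gap 0.0198
q [-0.61  0.85  0.17  0.83 -0.12  1.85 -1.55]
r 0.7223420183617473 lateral -0.014054341463542397 rb 0.6331636834184349
0.42 tcp [0.768 0.266] row 0.0435 0 -0.0145 wy 0.040
0.3 tcp [0.764 0.245] row 0.0044 0 0.0209 wy -0.120
0.18 tcp [0.757 0.223] row 0.0004 0 0.0224 wy -0.120
0.06 tcp [0.75  0.211] row -0.0054 0 0.0135 wy -0.120
-0.08 tcp [0.739 0.215] row -0.0111 0 -0.0028 wy -0.140
-0.22 tcp [0.726 0.224] row -0.0119 0 -0.0108 wy -0.140
-0.36 tcp [0.712 0.234] row -0.0117 0 -0.0128 wy -0.140
-0.5 tcp [0.696 0.242] row -0.0117 0 -0.0128 wy -0.140
-0.64 tcp [0.683 0.246] row -0.0100 0 -0.0096 wy -0.140
-0.78 tcp [0.668 0.247] row -0.0113 0 -0.0100 wy -0.140
-0.92 tcp [0.651 0.246] row -0.0131 0 -0.0114 wy -0.140
-1.06 tcp [0.633 0.242] row -0.0133 0 -0.0116 wy -0.140
-1.18 tcp [0.619 0.239] row -0.0099 0 -0.0111 wy -0.120
```

Joint 6 has reached its limit, so I reduce the nose-up tilt a little to get off it, then recentre.

```bash
python3 -m creep '[[[0,0,0,0,0.06,0],[0,0,0,0,0.06,0],[0,0,0,0,0,0],[0.01,-0.007,-0.002,0,0,0],[0.015,-0.007,-0.004,0,0,0],[0.013,0,-0.004,0,0,0],[0,0,0,0,0,0]]]'
python3 pour.py
```

```text
t: 18.8
ee_pos: [0.6709, 0.3615, 0.2685]
orientation: [3.137, 0.26, 0.491]
ft_force: [0.5, -0.7, -3.2]
finger_gap: 0.0195
t 18.8 p [0.6709 0.3615 0.2685] o [3.137 0.26  0.491] F [ 0.5 -0.7 -3.2] gap 0.0195
q [-0.62  0.85  0.17  0.8  -0.12  1.76 -1.57]
r 0.7620519806604942 lateral -0.002259030562599351 rb 0.6331636834184349
0.42 tcp [0.768 0.266] row 0.0066 0 0.0011 wy 0.160
0.3 tcp [0.764 0.245] row 0.0044 0 0.0209 wy -0.120
0.18 tcp [0.757 0.223] row 0.0004 0 0.0224 wy -0.120
0.06 tcp [0.75  0.211] row -0.0054 0 0.0135 wy -0.120
-0.08 tcp [0.739 0.215] row -0.0111 0 -0.0028 wy -0.140
-0.22 tcp [0.726 0.224] row -0.0119 0 -0.0108 wy -0.140
-0.36 tcp [0.712 0.234] row -0.0117 0 -0.0128 wy -0.140
-0.5 tcp [0.696 0.242] row -0.0117 0 -0.0128 wy -0.140
-0.64 tcp [0.683 0.246] row -0.0100 0 -0.0096 wy -0.140
-0.78 tcp [0.668 0.247] row -0.0113 0 -0.0100 wy -0.140
-0.92 tcp [0.651 0.246] row -0.0131 0 -0.0114 wy -0.140
-1.06 tcp [0.633 0.242] row -0.0133 0 -0.0116 wy -0.140
-1.18 tcp [0.619 0.239] row -0.0099 0 -0.0111 wy -0.120
```

```bash
python3 -m creep '[[[0.0035,0,0.0226,0,0.04,0],[0.0035,0,0.0226,0,0.04,0],[-0.0054,0,0.0135,0,0.1,0],[0,0,0,0,0,0]]]'
python3 pour.py
python3 -c "
from h import *
snap('top','t8.png');
for n in ['bowl_rim','scoop_lip','tumbler']:
  for d in models.mark_of('top',n)[:1]: print(n,np.round(d['point'],4),round(d['conf'],2))
cv2.imwrite('pics/c8.png',cv2.resize(cv2.imread('pics/t8.png')[110:310,40:260],(660,600)))
"
```

```text
t: 19.2
ee_pos: [0.6541, 0.3509, 0.2067]
orientation: [3.137, 0.09, 0.491]
ft_force: [-1.9, -0.8, -3.5]
finger_gap: 0.019
t 19.2 p [0.6541 0.3509 0.2067] o [3.137 0.09  0.491] F [-1.9 -0.8 -3.5] gap 0.019
q [-0.64  0.7   0.16  1.2  -0.1   1.35 -1.57]
r 0.7422522371140976 lateral -0.0035431604282006868 rb 0.6331636834184349
0.42 tcp [0.768 0.266] row 0.0204 0 -0.0612 wy 0.330
0.3 tcp [0.764 0.245] row 0.0044 0 0.0209 wy -0.120
0.18 tcp [0.757 0.223] row 0.0004 0 0.0224 wy -0.120
0.06 tcp [0.75  0.211] row -0.0054 0 0.0135 wy -0.120
-0.08 tcp [0.739 0.215] row -0.0111 0 -0.0028 wy -0.140
-0.22 tcp [0.726 0.224] row -0.0119 0 -0.0108 wy -0.140
-0.36 tcp [0.712 0.234] row -0.0117 0 -0.0128 wy -0.140
-0.5 tcp [0.696 0.242] row -0.0117 0 -0.0128 wy -0.140
-0.64 tcp [0.683 0.246] row -0.0100 0 -0.0096 wy -0.140
-0.78 tcp [0.668 0.247] row -0.0113 0 -0.0100 wy -0.140
-0.92 tcp [0.651 0.246] row -0.0131 0 -0.0114 wy -0.140
-1.06 tcp [0.633 0.242] row -0.0133 0 -0.0116 wy -0.140
-1.18 tcp [0.619 0.239] row -0.0099 0 -0.0111 wy -0.120
bowl_rim [0.5539 0.3001 0.1243] 0.96
scoop_lip [0.5654 0.3042 0.1319] 0.81
tumbler [0.555  0.3003 0.0052] 0.7
```

View pics/c8.png

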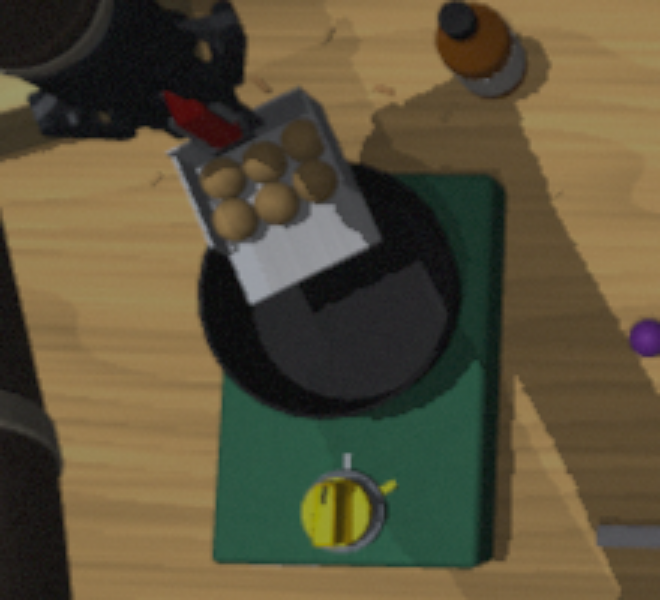

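Six balls are on the pan and the lip is near the bowl's centre (around 310, 270). Pouring, with the lip held fixed over the bowl.

```bash
python3 -m creep '[[[-0.0037,0,-0.008,0,0.14,0],[-0.0119,0,-0.0108,0,0.14,0],[-0.0117,0,-0.0128,0,0.14,0],[-0.0117,0,-0.0128,0,0.14,0],[-0.01,0,-0.0096,0,0.14,0],[-0.0113,0,-0.01,0,0.14,0],[-0.0131,0,-0.0114,0,0.14,0],[-0.0133,0,-0.0116,0,0.13,0],[0,0,0,0,0,0],[0,0,0,0,0,0],[0,0,0,0,0,0]]]'
python3 -c "
from h import *
s=st()
snap('scene','s9.png');snap('top','t9.png')
for c in('scene','top'):
  for d in models.mark_of(c,'ball0')[:10]: print(c,np.round(d['point'],4),round(d['conf'],2))
cv2.imwrite('pics/c9.png',np.hstack([cv2.resize(cv2.imread('pics/s9.png')[50:230,260:440],(400,400)),cv2.resize(cv2.imread('pics/t9.png')[110:310,40:240],(400,400))]))
"
```

```text
t: 20.5
ee_pos: [0.614, 0.3013, 0.2589]
orientation: [3.067, -0.73, 0.488]
ft_force: [0.6, -0.1, -3.0]
finger_gap: 0.0191
t 20.5 p [0.614  0.3013 0.2589] o [ 3.067 -0.73   0.488] F [ 0.6 -0.1 -3. ] gap 0.0191
q [-0.71  0.19  0.11  2.08  0.7   0.2  -2.35]
scene [0.6014 0.2964 0.2692] 0.7
scene [0.5067 0.2743 0.0821] 0.61
scene [ 0.5587 -0.1417  0.0133] 0.57
scene [0.5813 0.3296 0.0813] 0.56
scene [0.4916 0.2988 0.0784] 0.54
scene [0.5342 0.0845 0.0182] 0.54
scene [ 0.4887 -0.1458  0.0151] 0.52
scene [0.5102 0.3476 0.0801] 0.44
top [0.5025 0.2705 0.0756] 0.71
top [0.5328 0.0847 0.0154] 0.68
top [ 0.4881 -0.1537  0.0156] 0.59
top [0.4934 0.2939 0.0767] 0.56
top [0.5193 0.2484 0.0791] 0.55
top [0.545  0.2636 0.078 ] 0.47
top [0.5869 0.3233 0.0738] 0.45
top [ 0.5586 -0.1412  0.0166] 0.42
top [ 0.742  -0.1689 -0.002 ] 0.39
```

View pics/c9.png

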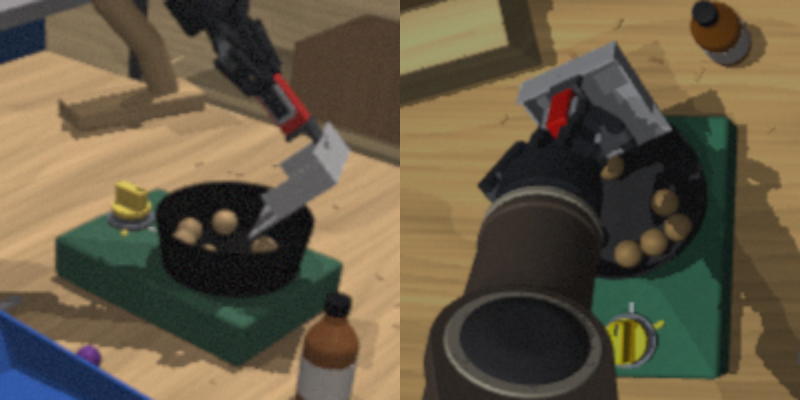

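Balls are down on the bowl floor and the pan looks empty. Lifting away and levelling the scoop.

```bash
python3 -m creep '[[[0.015,0,-0.017,0,0,0],[0.02,0,-0.022,0,0,0],[0.02,0,-0.022,0,0,0],[0,0,0,0,-0.12,0],[0,0,0,0,-0.12,0],[0,0,0,0,-0.12,0],[0,0,0,0,-0.12,0],[0,0,0,0,-0.12,0],[0,0,0,0,-0.12,0],[0,0,0,0,0,0],[0,0,0,0,0,0]]]'
cat > go.py <<'E'
import sys
from h import *
s=st(); p=np.array(eval(sys.argv[1])); M=R.from_euler('xyz',s['orientation']); G=R.from_euler('xyz',eval(sys.argv[2]))
print('shift in tool',M.inv().apply(p-s['ee_pos']).round(4),'rotvec',(M.inv()*G).as_rotvec().round(4),'shift in goal-oriented tool',G.inv().apply(p-s['ee_pos']).round(4))
E
python3 go.py '[.5728,-.278,.25]' '[3.14159,0,.333]'
python3 -c "
from h import *
snap('scene','s10.png');snap('top','t10.png')
for c in('scene','top'):
  for d in models.mark_of(c,'ball0')[:10]: print(c,np.round(d['point'],4),round(d['conf'],2))"
```

```text
t: 21.8
ee_pos: [0.6117, 0.3055, 0.3385]
orientation: [3.087, -0.012, 0.44]
ft_force: [-0.7, -0.4, -2.8]
finger_gap: 0.0194
t 21.8 p [0.6117 0.3055 0.3385] o [ 3.087 -0.012  0.44 ] F [-0.7 -0.4 -2.8] gap 0.0194
q [-0.52  0.45 -0.07  1.28  0.09  1.4  -1.73]
shift in tool [-0.2848  0.5059  0.1131] rotvec [ 0.0542 -0.015   0.1066] shift in goal-oriented tool [-0.2275  0.5387  0.0885]
scene [0.5081 0.3494 0.0789] 0.64
scene [0.4959 0.298  0.0793] 0.5
scene [ 0.4883 -0.1485  0.0149] 0.5
scene [0.5928 0.3376 0.0827] 0.49
scene [ 0.5607 -0.1403  0.0131] 0.47
scene [0.5102 0.2695 0.0803] 0.46
scene [0.536  0.0862 0.014 ] 0.43
top [0.5128 0.3495 0.0778] 0.64
top [0.5478 0.2618 0.0757] 0.63
top [0.5202 0.2479 0.0779] 0.6
top [ 0.4886 -0.1505  0.0154] 0.6
top [0.5039 0.273  0.0789] 0.57
top [0.5308 0.0863 0.0187] 0.54
top [0.4908 0.2937 0.0769] 0.48
top [ 0.5612 -0.1443  0.0134] 0.42
```

All six balls are in the bowl (each at z about 0.078). Carrying the scoop back to its old spot.

```bash
python3 -m creep '[[[0,0,0,0.054,-0.015,0.107],[0,0,0,0,0,0],[-0.0163,0.0385,0.0063,0,0,0],[-0.0163,0.0385,0.0063,0,0,0],[-0.0163,0.0385,0.0063,0,0,0],[-0.0163,0.0385,0.0063,0,0,0],[-0.0163,0.0385,0.0063,0,0,0],[-0.0163,0.0385,0.0063,0,0,0],[-0.0163,0.0385,0.0063,0,0,0]]]'
python3 -m creep '[[[-0.0163,0.0385,0.0063,0,0,0],[-0.0163,0.0385,0.0063,0,0,0],[-0.0163,0.0385,0.0063,0,0,0],[-0.0163,0.0385,0.0063,0,0,0],[-0.0163,0.0385,0.0063,0,0,0],[-0.0163,0.0385,0.0063,0,0,0],[-0.0163,0.0385,0.0063,0,0,0],[0,0,0,0,0,0]]]'
python3 go.py '[.5728,-.278,.09]' '[3.14159,0,.333]'
python3 -c "
from h import *
snap('scene','s11.png')
for n in ['scoop','scoop_lip','scoop_grip']:
  for d in models.mark_of('scene',n)[:1]: print(n,np.round(d['point'],4),round(d['conf'],2))"
```

```text
t: 22.9
ee_pos: [0.5905, 0.0112, 0.297]
orientation: [3.139, -0.001, 0.335]
ft_force: [0.3, -0.0, -3.0]
finger_gap: 0.0194
t: 23.7
ee_pos: [0.5678, -0.287, 0.2524]
orientation: [3.136, 0.004, 0.326]
ft_force: [-0.1, 0.0, -2.0]
finger_gap: 0.019
t 23.7 p [ 0.5678 -0.287   0.2524] o [3.136 0.004 0.326] F [-0.1  0.  -2. ] gap 0.019
q [ 0.28  0.41  0.15  1.55 -0.06  1.18 -0.81]
shift in tool [ 0.0082 -0.0079  0.1623] rotvec [ 0.0059  0.0038 -0.007 ] shift in goal-oriented tool [ 0.0076 -0.0069  0.1624]
scoop [ 0.5323 -0.3025  0.1789] 0.69
scoop_lip [ 0.4773 -0.3146  0.1732] 0.97
scoop_grip [ 0.5658 -0.2877  0.2662] 0.83
```

```bash
python3 -m creep '[[[0,0,0.03,0.006,0.004,0],[0,0,0.04,0,0,0],[0,0,0.04,0,0,0],[0,0,0.03,0,0,0],[0,0,0.022,0,0,0],[0,0,0,0,0,0],[0,0,0,0,0,0]]]'
python3 -m creep '[[[0,0,0.003,0,0,0],[0,0,0.003,0,0,0],[0,0,0,0,0,0]]]'
python3 -m creep '[[[0,0,0.002,0,0,0],[0,0,0,0,0,0]]]'
python3 -m creep '[[[0,0,0.002,0,0,0],[0,0,0,0,0,0]]]'
python3 -c "
from h import *
st()"
```

```text
t: 24.6
ee_pos: [0.5721, -0.2773, 0.0915]
orientation: [-3.137, -0.004, 0.334]
ft_force: [0.2, -0.8, -1.8]
finger_gap: 0.0195
t: 24.9
ee_pos: [0.5716, -0.2785, 0.0853]
orientation: [-3.137, -0.004, 0.332]
ft_force: [0.0, -0.1, -2.4]
finger_gap: 0.0195
t: 25.1
ee_pos: [0.5712, -0.2785, 0.0826]
orientation: [-3.137, -0.003, 0.332]
ft_force: [0.1, 0.2, -2.7]
finger_gap: 0.0191
t: 25.3
ee_pos: [0.5711, -0.2784, 0.0803]
orientation: [-3.136, -0.003, 0.332]
ft_force: [-1.0, -0.7, -3.1]
finger_gap: 0.0194
t 25.3 p [ 0.5711 -0.2784  0.0803] o [-3.136e+00 -3.000e-03  3.320e-01] F [-1.  -0.7 -3.1] gap 0.0194
q [ 0.3   0.58  0.11  1.71 -0.09  0.85 -0.78]
```

```bash
python3 -m creep '[[[0,0,0.0015,0,0,0],[0,0,0.0015,0,0,0],[0,0,0,0,0,0],[0,0,0,0,0,0]]]'
python3 -m creep '[[[0,0,0.001,0,0,0],[0,0,0,0,0,0],[0,0,0,0,0,0]]]'
```

```text
t: 25.7
ee_pos: [0.5721, -0.2782, 0.0785]
orientation: [-3.137, -0.005, 0.332]
ft_force: [0.3, 2.7, 4.6]
finger_gap: 0.0196
t: 26.0
ee_pos: [0.5726, -0.2779, 0.0778]
orientation: [-3.138, -0.006, 0.333]
ft_force: [0.2, 3.8, 7.2]
finger_gap: 0.0197
```

Contact with the bench (about 7 N). Releasing and backing straight up.

```bash
python3 -m creep '[[[0,0,0,0,0,0],[0,0,0,0,0,0],[0,0,0,0,0,0],[0,0,0,0,0,0]]]' 0.2
python3 -m creep '[[[0,0,0,0,0,0],[0,0,0,0,0,0],[0,0,0,0,0,0],[0,0,0,0,0,0]]]' -1
python3 -m creep '[[[0,0,-0.02,0,0,0],[0,0,-0.04,0,0,0],[0,0,-0.04,0,0,0],[0,0,-0.04,0,0,0],[0,0,-0.03,0,0,0],[0,0,0,0,0,0]]]'
python3 -c "
from h import *
snap('scene','s12.png');snap('wrist','w12.png')
for c in('scene','wrist'):
 for n in ['scoop','scoop_lip','scoop_grip','knob_grip']:
  for d in models.mark_of(c,n)[:1]: print(c,n,np.round(d['point'],4),round(d['conf'],2))
"
python3 go.py '[.397,.30,.23]' '[3.14159,0,3.14159]'
```

```text
t: 26.4
ee_pos: [0.571, -0.2786, 0.0763]
orientation: [-3.137, -0.003, 0.332]
ft_force: [0.3, -0.3, 0.8]
finger_gap: 0.0344
t: 26.8
ee_pos: [0.5713, -0.2785, 0.0766]
orientation: [-3.137, -0.003, 0.332]
ft_force: [-0.3, 0.1, -0.5]
finger_gap: 0.0853
t: 27.4
ee_pos: [0.5731, -0.2806, 0.252]
orientation: [3.141, -0.01, 0.332]
ft_force: [-0.3, 1.1, -0.5]
finger_gap: 0.0854
scene scoop [ 5.374e-01 -2.939e-01 -2.000e-04] 0.72
scene scoop_lip [ 0.4799 -0.312  -0.0006] 0.94
scene scoop_grip [ 0.5762 -0.2761  0.0944] 0.82
scene knob_grip [0.3959 0.301  0.0929] 0.78
wrist scoop [ 0.532  -0.2959  0.001 ] 0.56
wrist scoop_lip [ 0.4831 -0.3053 -0.0016] 0.58
wrist scoop_grip [ 0.573  -0.2743  0.0975] 0.88
t 27.9 p [ 0.5708 -0.2793  0.2458] o [-3.136e+00 -2.000e-03  3.320e-01] F [-1.2 -0.7  0.1] gap 0.0851
q [ 0.28  0.42  0.14  1.56 -0.07  1.17 -0.8 ]
shift in tool [ 0.0244 -0.6042  0.0193] rotvec [ 1.9000e-03 -8.5000e-03 -2.8096e+00] shift in goal-oriented tool [0.1738 0.5793 0.0158]
```

The scoop stands flat (lip at z about 0, grip at 0.095). On to the knob: turn the tool to yaw π so the clockwise turn stays within joint 7's range, then translate.

```bash
python3 -m creep '[[[0,0,0,0,0,-0.14],[0,0,0,0,0,-0.14],[0,0,0,0,0,-0.14],[0,0,0,0,0,-0.14],[0,0,0,0,0,-0.14],[0,0,0,0,0,-0.14],[0,0,0,0,0,-0.14],[0,0,0,0,0,-0.14],[0,0,0,0,0,-0.14],[0,0,0,0,0,-0.14]]]'
python3 -m creep '[[[0,0,0,0,0,-0.141],[0,0,0,0,0,-0.141],[0,0,0,0,0,-0.141],[0,0,0,0,0,-0.141],[0,0,0,0,0,-0.141],[0,0,0,0,0,-0.141],[0,0,0,0,0,-0.141],[0,0,0,0,0,-0.141],[0,0,0,0,0,-0.141],[0,0,0,0,0,-0.141],[0,0,0,0,0,0]]]'
python3 -m creep '[[[0.011,0.038,0,0,0,0],[0.011,0.038,0,0,0,0],[0.011,0.038,0,0,0,0],[0.011,0.038,0,0,0,0],[0.011,0.038,0,0,0,0],[0.011,0.038,0,0,0,0],[0.011,0.038,0,0,0,0],[0.011,0.038,0,0,0,0],[0.011,0.038,0,0,0,0],[0.011,0.038,0,0,0,0],[0.011,0.038,0,0,0,0],[0.011,0.038,0,0,0,0]]]'
python3 -m creep '[[[0.011,0.038,0,0,0,0],[0.011,0.038,0,0,0,0],[0.01,0.03,0.004,0,0,0],[0,0,0,0,0,0]]]'
python3 -c "
from h import *
s=st();snap('wrist','w13.png')
for n in ['knob_grip','bowl_rim','tumbler']:
  for d in models.mark_of('wrist',n)[:2]: print(n,np.round(d['point'],4),round(d['conf'],2))
"
```

```text
t: 28.9
ee_pos: [0.5709, -0.2794, 0.2463]
orientation: [3.14, -0.006, 1.738]
ft_force: [0.4, 0.4, 0.1]
finger_gap: 0.0854
t: 30.0
ee_pos: [0.5708, -0.2795, 0.2462]
orientation: [3.135, 0.001, -3.14]
ft_force: [-0.8, -0.6, 1.0]
finger_gap: 0.0855
t: 31.2
ee_pos: [0.4383, 0.1779, 0.2492]
orientation: [3.136, 0.002, 3.137]
ft_force: [0.4, -0.2, 0.3]
finger_gap: 0.0853
t: 31.6
ee_pos: [0.4044, 0.287, 0.2456]
orientation: [3.133, 0.001, -3.139]
ft_force: [0.7, 0.5, 0.2]
finger_gap: 0.0854
t 31.6 p [0.4044 0.287  0.2456] o [ 3.133e+00  1.000e-03 -3.139e+00] F [0.7 0.5 0.2] gap 0.0854
q [-0.06  0.26 -0.76  1.85  0.19  1.1   0.68]
knob_grip [0.3988 0.2966 0.0922] 0.66
bowl_rim [0.5568 0.3001 0.119 ] 0.86
bowl_rim [0.5575 0.2972 0.0015] 0.61
tumbler [ 5.539e-01  2.996e-01 -1.000e-04] 0.72
```

View pics/w13.png

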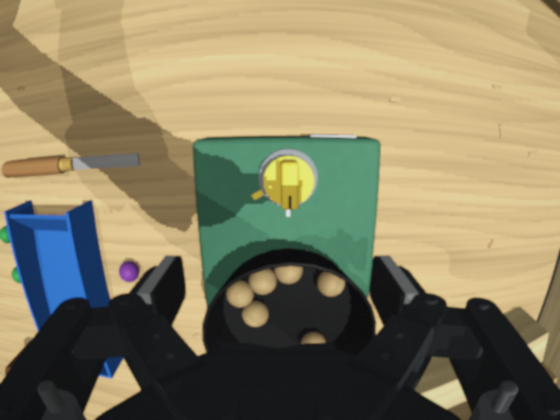

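The wrist view shows the knob bar at (288, 180), running along x between the jaws, and all six balls in the bowl. Descending and gripping the knob.

```bash
python3 -m creep '[[[0.0075,0.0125,0,0.006,0,0],[0,0,0.04,0,0,0],[0,0,0.04,0,0,0],[0,0,0.04,0,0,0],[0,0,0.03,0,0,0],[0,0,0.009,0,0,0],[0,0,0,0,0,0],[0,0,0,0,0,0]]]' -1
python3 -c "
from h import *
s=st()"
python3 -m creep '[[[0,0,0,0,0,0],[0,0,0,0,0,0],[0,0,0,0,0,0],[0,0,0,0,0,0],[0,0,0,0,0,0],[0,0,0,0,0,0],[0,0,0,0,0,0],[0,0,0,0,0,0]]]' 1
python3 -c "
from h import *
s=st()"
```

```text
t: 32.6
ee_pos: [0.4005, 0.2953, 0.0879]
orientation: [3.141, 0.003, 3.141]
ft_force: [0.6, 0.3, 0.5]
finger_gap: 0.0853
t 32.6 p [0.4005 0.2953 0.0879] o [3.141e+00 3.000e-03 3.141e+00] F [0.6 0.3 0.5] gap 0.0853
q [-0.2   0.47 -0.67  2.01  0.41  0.79  0.46]
t: 33.4
ee_pos: [0.3999, 0.2985, 0.0877]
orientation: [3.136, 0.004, -3.14]
ft_force: [0.0, 6.9, 2.4]
finger_gap: 0.0145
t 33.4 p [0.3999 0.2985 0.0877] o [ 3.136  0.004 -3.14 ] F [0.  6.9 2.4] gap 0.0145
q [-0.2   0.47 -0.67  2.01  0.41  0.79  0.46]
```

Bar gripped (gap 14.5 mm). I take out the side load, then press.

```bash
python3 -m creep '[[[0.001,0.0035,0,0,0,0],[0,0,0.003,0,0,0],[0,0,0.003,0,0,0],[0,0,0,0,0,0]]]'
python3 -m creep '[[[0,0,0.002,0,0,0],[0,0,0,0,0,0],[0,0,0,0,0,0]]]'
python3 -c "
from h import *
s=st();snap('scene','s14.png')
for d in models.mark_of('scene','knob_grip')[:2]: print(np.round(d['point'],4),round(d['conf'],2))"
```

```text
t: 33.8
ee_pos: [0.3998, 0.2989, 0.0816]
orientation: [3.141, 0.004, 3.141]
ft_force: [2.5, -1.1, 11.9]
finger_gap: 0.0144
t: 34.1
ee_pos: [0.4, 0.299, 0.0813]
orientation: [-3.141, 0.005, 3.141]
ft_force: [-2.0, -6.8, 34.0]
finger_gap: 0.0141
t 34.1 p [0.4    0.299  0.0813] o [-3.141  0.005  3.141] F [-2.  -6.8 34. ] gap 0.0141
q [-0.22  0.48 -0.66  2.01  0.42  0.78  0.44]
[0.3975 0.3018 0.0845] 0.44
```

The knob is fully down (z travel stopped at 6 mm). I ease the force slightly, then turn clockwise.

```bash
python3 -m creep '[[[0,0,-0.0012,0,0,0],[0,0,0,0,0,0],[0,0,0,0,0,0.1],[0,0,0,0,0,0.1],[0,0,0,0,0,0.1],[0,0,0,0,0,0.1],[0,0,0,0,0,0.1],[0,0,0,0,0,0.1]]]'
python3 -m creep '[[[0,0,0,0,0,0.1],[0,0,0,0,0,0.1],[0,0,0,0,0,0.1],[0,0,0,0,0,0.1],[0,0,0,0,0,0]]]'
python3 -c "
from h import *
s=st();print(s['moment'].round(2))"
```

```text
t: 35.0
ee_pos: [0.3992, 0.2974, 0.0814]
orientation: [-3.141, 0.004, 2.537]
ft_force: [-2.7, -8.4, 25.8]
finger_gap: 0.0143
t: 35.5
ee_pos: [0.3983, 0.2967, 0.0814]
orientation: [-3.141, 0.004, 2.137]
ft_force: [-4.9, -9.9, 29.3]
finger_gap: 0.0143
t 35.5 p [0.3983 0.2967 0.0814] o [-3.141  0.004  2.137] F [-4.9 -9.9 29.3] gap 0.0143
q [-0.4   0.43 -0.42  2.03  0.26  0.74 -0.41]
[-2.35  1.27 -0.07]
```

```bash
python3 -m creep '[[[0,0,0,0,0,0.05],[0,0,0,0,0,0.04],[0,0,0,0,0,0]]]'
python3 -c "
from h import *
s=st();print(s['moment'].round(2))"
python3 -m creep '[[[0,0,0,0,0,0.05],[0,0,0,0,0,0]]]'
python3 -c "
from h import *
s=st();print(s['moment'].round(2))"
```

```text
t: 35.8
ee_pos: [0.3983, 0.2971, 0.0812]
orientation: [3.141, 0.004, 2.051]
ft_force: [-5.1, -8.3, 27.7]
finger_gap: 0.0143
t 35.8 p [0.3983 0.2971 0.0812] o [3.141 0.004 2.051] F [-5.1 -8.3 27.7] gap 0.0143
q [-0.42  0.42 -0.4   2.03  0.25  0.74 -0.49]
[-1.88  1.17  0.66]
t: 36.0
ee_pos: [0.3983, 0.2971, 0.0812]
orientation: [3.141, 0.004, 2.003]
ft_force: [-4.2, -9.6, 27.5]
finger_gap: 0.0144
t 36.0 p [0.3983 0.2971 0.0812] o [3.141 0.004 2.003] F [-4.2 -9.6 27.5] gap 0.0144
q [-0.43  0.42 -0.39  2.03  0.24  0.73 -0.53]
[-2.01  1.1   1.28]
```

The end stop is reached: the yaw moment rose to 1.3 N m at about 1.1 rad. Letting the knob rise, then releasing.

```bash
python3 -m creep '[[[0,0,-0.002,0,0,0],[0,0,-0.003,0,0,0],[0,0,-0.002,0,0,0],[0,0,0,0,0,0]]]'
python3 -m creep '[[[0,0,0,0,0,0],[0,0,0,0,0,0],[0,0,0,0,0,0],[0,0,0,0,0,0]]]' 0.3
python3 -m creep '[[[0,0,-0.02,0,0,0],[0,0,-0.04,0,0,0],[0,0,-0.04,0,0,0],[0,0,-0.04,0,0,0],[0,0,0,0,0,0]]]'
python3 -c "
from h import *
s=st();snap('wrist','w15.png');snap('scene','s15.png')
for c in('scene','wrist'):
 for n,k in [('knob_grip',1),('ball0',9),('scoop',1),('scoop_lip',1),('oil',1),('mallet',1),('chisel',1)]:
  for d in models.mark_of(c,n)[:k]: print(c,n,np.round(d['point'],4),round(d['conf'],2))
a=cv2.imread('pics/w15.png');b=cv2.imread('pics/s15.png');cv2.imwrite('pics/c15.png',np.hstack([cv2.resize(a,(400,300)),cv2.resize(b,(400,300))]))
"
```

```text
t: 36.4
ee_pos: [0.3981, 0.2971, 0.0865]
orientation: [-3.141, 0.003, 2.004]
ft_force: [0.9, -5.0, 3.1]
finger_gap: 0.0148
t: 36.8
ee_pos: [0.3984, 0.2987, 0.0867]
orientation: [3.141, 0.001, 2.002]
ft_force: [-1.2, 0.4, 0.4]
finger_gap: 0.0299
t: 37.3
ee_pos: [0.4004, 0.3008, 0.2321]
orientation: [3.131, -0.001, 2.002]
ft_force: [0.3, 0.9, -0.9]
finger_gap: 0.03
t 37.3 p [0.4004 0.3008 0.2321] o [ 3.131e+00 -1.000e-03  2.002e+00] F [ 0.3  0.9 -0.9] gap 0.03
q [-0.36  0.23 -0.44  1.88  0.11  1.05 -0.42]
scene knob_grip [0.3968 0.2986 0.0902] 0.74
scene ball0 [ 0.5619 -0.14    0.0121] 0.7
scene ball0 [0.4923 0.2988 0.0782] 0.61
scene ball0 [0.5362 0.0861 0.0169] 0.56
scene ball0 [0.5078 0.3475 0.0777] 0.51
scene ball0 [0.5073 0.2709 0.0807] 0.5
scene ball0 [ 0.4878 -0.1498  0.0153] 0.49
scene ball0 [0.5926 0.3375 0.0823] 0.4
scene scoop [ 0.5381 -0.2927  0.0016] 0.6
scene scoop_lip [ 0.4825 -0.3076  0.0008] 0.92
scene oil [ 0.7493  0.2189 -0.0034] 0.85
scene mallet [ 0.7422 -0.173   0.0026] 0.69
scene chisel [ 3.819e-01 -2.000e-04 -2.600e-03] 0.94
wrist knob_grip [0.399  0.2993 0.0926] 0.9
wrist ball0 [0.4939 0.3001 0.0756] 0.81
wrist ball0 [0.5225 0.2482 0.0775] 0.74
wrist ball0 [0.5037 0.2738 0.0789] 0.73
wrist ball0 [0.5946 0.3323 0.0805] 0.71
wrist ball0 [0.5086 0.3518 0.0782] 0.64
wrist oil [0.7504 0.2181 0.0008] 0.76
wrist chisel [0.5552 0.2985 0.0006] 0.66
```

I've used up the picture views, so I check the knob's angle numerically: rectify the before and after wrist pictures onto the bar-top plane and find the rotation that best matches them.

Run:
```python
from h import *
i=optics.camera_info('wrist'); Mt=np.array(i['mount'])
def rect(f,p,o,z,c=(.398,.2995),h=.03,N=120):
    g=np.linspace(-h,h,N); X,Y=np.meshgrid(c[0]+g,c[1]-g)
    W=np.stack([X,Y,np.full_like(X,z)],-1).reshape(-1,3)
    t=R.from_euler('xyz',o).inv().apply(W-np.array(p)); q=(t-Mt[:3,3])@Mt[:3,:3]
    rho=np.hypot(q[:,0],q[:,1]); th=np.arctan2(rho,q[:,2])
    u=i['cx']+i['fx']*th*q[:,0]/rho; v=i['cy']+i['fy']*th*q[:,1]/rho
    return cv2.remap(cv2.imread('pics/'+f),u.reshape(N,N).astype(np.float32),v.reshape(N,N).astype(np.float32),1)
for z in (.105,.099):
    A=rect('w13.png',[.4044,.287,.2456],[3.133,.001,-3.139],.105); s=status.read_state()
    B=rect('w15.png',s['ee_pos'],s['orientation'],z)
    m=np.zeros((120,120),np.uint8); cv2.circle(m,(60,60),44,255,-1)
    best=[]
    for a in range(-100,101,4):   # clockwise deg seen from above
        Ar=cv2.warpAffine(A,cv2.getRotationMatrix2D((59.5,59.5),-a,1),(120,120))
        sc=max((np.corrcoef(Ar[m>0].ravel(),np.roll(B,(dy,dx),(0,1))[m>0].ravel())[0,1] for dx in range(-8,9,2) for dy in range(-8,9,2)))
        best.append((round(sc,3),a))
    print(z,sorted(best)[::-1][:5],'score at 0:',[b for b in best if b[1]==0])
```

```text
0.105 [(np.float64(0.874), 60), (np.float64(0.873), 64), (np.float64(0.864), 68), (np.float64(0.862), 56), (np.float64(0.848), 72)] score at 0: [(np.float64(0.834), 0)]
0.099 [(np.float64(0.879), 64), (np.float64(0.877), 60), (np.float64(0.869), 68), (np.float64(0.865), 56), (np.float64(0.855), 44)] score at 0: [(np.float64(0.838), 0)]
```

The knob has turned about 60–62°, i.e. at the 1.05 rad stop, and it followed the gripper up with +3 N of spring push, so it wasn't caught down. One last ball count from the top camera, then hand in.

Run:
```python
from h import *
snap('top','t16.png')
for n,k in [('ball0',10),('scoop',1),('knob_grip',1),('mallet',1),('oil',1),('chisel',1)]:
  for d in models.mark_of('top',n)[:k]: print(n,np.round(d['point'],3),round(d['conf'],2))
im=optics.get_image('wrist')
for d in models.mark_of('wrist','ball0')[:10]: print('w',np.round(d['point'],3),round(d['conf'],2))
```

```text
ball0 [ 0.488 -0.149  0.014] 0.67
ball0 [ 0.556 -0.142  0.016] 0.64
ball0 [0.505 0.27  0.074] 0.57
ball0 [0.597 0.332 0.075] 0.57
ball0 [0.523 0.246 0.078] 0.55
ball0 [0.49  0.295 0.08 ] 0.55
ball0 [0.547 0.265 0.078] 0.46
ball0 [0.533 0.085 0.015] 0.46
ball0 [0.515 0.347 0.078] 0.42
knob_grip [0.396 0.299 0.09 ] 0.87
mallet [ 0.742 -0.171  0.001] 0.69
oil [ 0.749  0.222 -0.005] 0.88
chisel [ 0.384 -0.003 -0.002] 0.58
w [0.492 0.3   0.076] 0.8
w [0.506 0.274 0.08 ] 0.78
w [0.553 0.262 0.078] 0.73
w [0.521 0.248 0.077] 0.71
w [0.51  0.349 0.077] 0.67
w [0.593 0.333 0.08 ] 0.61
```

```bash
python3 -c "
from h import *
print(ticket.sign_off())"
```

```text
the job is handed in; nothing more can be done
None
```

I scooped all six beech balls in one go and tipped them into the bowl. I then stood the empty scoop flat back in its old spot, pressed the knob fully down, turned it clockwise to the stop and released it. The job took about 38 s of the 72 s allowed and is handed in.

**Last checks:**
- **Balls:** the top and wrist cameras both found all six in the bowl, and no ball was detected in the bin or loose on the bench apart from the green and purple ones. The fingers stayed well above the balls throughout.
- **Scoop:** the scene camera has it flat on the bench, with the lip at z about 0. The last top-camera check did not report it.
- **Knob angle:** about 60–64° by matching wrist pictures, which fits the 1.05 rad stop. The match was only modestly better than for no turn (0.87 against 0.83), but the turning moment also rose to 1.3 N m at the stop.
- **Knob up:** it pushed back at about +3 N as I let it rise. The cameras put its height at 90–93 mm against a nominal 94, within their 4 mm error, so this rests mainly on the force.
- **Bottle, mallet and chisel:** where they were at the start, within a few mm.

**Not clean:**
- Joint 6 reached its 1.85 rad limit during the carry and was held there until I reduced the tilt.
- The knob press peaked at about 34 N.
- My last picture could not be viewed because the limit of 12 was reached, so the final checks are by numbers only.

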